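# Peel the stuck blue tray off its nest and present it

## Robot

A 6-joint arm with a two-finger parallel gripper is mounted at the origin on the work surface. World frame = base frame: x ahead of the robot, y to its left, z up, the work surface at z = 0. Lengths are in m, angles in rad, forces in N, time in s.
With the tool pointing down it reaches from about 0.325 to 0.9 m from the base axis. Payload 6.1 kg.
Tool frame: the origin (TCP) lies where the fingers leave the gripper's body, on its centre line; the fingertips stand 73 mm ahead of it and the grasp point (between the pads) lies 54 mm ahead of it; x points along the fingers, y is the direction in which the jaws open and shut, and the axes are right-handed (so a half turn about x gives the same grasp; the last joint's range is limited). The gripper opens to 85 mm and grips with 20 to 120 N. Pads are 22 mm wide; open, the fingers measure 114 mm over their backs; the gripper's body (76 mm by 85 mm) begins 54 mm behind the grasp point. The pads swing forward as they close: fully open they stand 13 mm farther back than shut.
Start: joints at [1.128, 0.22, 1.526, -0, 1.395, -0.126], TCP at [0.195, 0.594, 0.304] pointing down, gripper open.
Joint ranges: [-2.98, 2.98], [-0.91, 2.08], [0.09, 2.57], [-1.24, 4.39], [0.2, 2.65], [-2.68, 2.68]. Speed limits (rad/s): [2.57, 2.57, 3.01, 3.14, 3.14, 3.14].

## Interface

Orientations are given as a unit quaternion [x, y, z, w].
In Python, from bench import ctrl, jaws, vision, ticket gives the robot as it stands. Calls block until the motion is done:
- ctrl.move_to(position, orientation): joint-space move of the TCP to a pose.
- ctrl.servo_line(position, attitude=None, max_speed=0.15): straight line of the TCP; attitude=None keeps the orientation; max_speed is the mean speed in m/s.
- ctrl.move_j(angles): joint-space move.
- jaws.gripper_to(opening, squeeze=None): opening from 0.0 (shut) to 1.0 (fully open); squeeze is the grip in N (None keeps the last); returns when the fingers have stopped.
- ctrl.sleep(seconds).
- ctrl.inverse_kinematics(position, orientation): joint angles nearest the present ones, or None.
- vision.grab_frame(name): name is "scene" or "top"; returns the picture (384x512x3 uint8, blue, green, red); there is no depth.
- vision.camera_model(name): a dict with "intrinsics" (3x3 intrinsics, pixels), "R" (3x3) and "t" (3): a world point X has camera coordinates R X + t. Camera axes: x right, y down, z forward; pixel columns grow to the right and rows downward; lengths in m; the calibration is good to about 2 mm. A picture is of the moment at which its call begins. camera_model takes no time and is no camera call.
A pose or a line that the arm cannot do raises ctrl.PlanningError and nothing moves.
- ticket.hand_in(): hands the job in, once; it reports no verdict.
Readings, each from a call of its own:
- ctrl.current_time(): time.
- ctrl.current_qpos(): joint angles.
- ctrl.current_qd(): joint speeds.
- ctrl.current_joint_efforts(): joint torques, N m.
- ctrl.current_tcp_pos(): TCP position.
- ctrl.current_eef_rot(): TCP orientation.
- ctrl.current_ft_force(): force on the tool from outside, world axes, zero at the start.
- ctrl.current_moment(): the same for the moment, N m.
- ctrl.current_grip_width(): opening from 0.0 (shut) to 1.0 (fully open).
Only numpy, scipy, OpenCV 4.12 (cv2) and the standard library are available. Lean on these libraries where they do the work, as an engineer would, in place of code of your own. Each camera call takes 0.05 s, during which the arm holds its last target. There are 200 camera calls.

## Task

The blue serving tray on the shop's display table is stuck in the brown tray that it nests in. Take it by its copper corner tab and peel it off, raising the tab end first while the opposite end stays down until it lets go, so that the brown tray stays behind, flat on the table where it is. Then present the blue tray and finish while still holding it: keep it still, face up and roughly level, at least 15 cm above the middle of the grey mat, and leave the beaker, candle jar, pepper mill and gift box alone.

Things in the scene. Friction and masses are not known exactly. Their poses are not given: they have to be found in the camera images.
- tray: blue rigid open tray, 190 (its x) x 150 (its y) x 24 mm high, walls 5 mm, floor 4 mm, about 0.10 to 0.20 kg. Origin: centre of its underside; z up out of the open face. A copper tab stands out past its +x end, at the corner towards +y. It starts nested in the brown tray, its underside 6 mm above the table, with about 4 mm of play all round
- tray_tab (a point): grasp point of the copper tab, an upright plate 10 mm thick (along the tray's y) and 28 mm tall, 41 mm of it outside the tray's +x end. In the tray's frame x +121, y +50, z +34 mm; 40 mm above the table at the start, 11 mm below the plate's top, 17 mm above its lower edge, 16 mm outside the brown rim. Pinch it along the tray's y; both sides are free. In a light grip it turns about that y; in a hard grip lean the gripper along with it
- tray_heel (a point): bottom corner of the blue tray diagonally opposite the tab, in the tray's frame at x -95, y -75, z 0 mm. The bottom edge at x -95 is the one about which the tray turns up when it is peeled
- lower: brown wooden tray, loose on the table, 210 (x) x 170 (y) x 20 mm high, walls 6 mm, floor 6 mm, 0.7 kg; origin: centre of its underside; same axes as the blue tray at the start (z up, x towards the tab end)
- lower_grips (a point): midway between two sprung rubber grips in the brown tray's long walls, 65 mm from its centre towards -x (away from the tab), 10 mm up. They cling to the blue tray's sides with together 9 to 13 N, more than the brown tray's weight: pulled level, both come up. They let go once the blue tray is tilted some 0.25 to 0.3 rad, tab about 60 mm up; 2 to 5 N at the tab is enough
- mat: flat grey felt mat fixed on the table, 260 (x) x 200 (y) x 3 mm; origin: centre of its underside
- mat_mid (a point): middle of the grey mat's upper face
- beaker: white ceramic beaker, 80 mm across, 85 mm high, bystander; origin: centre of its underside
- candle: amber candle jar, 66 mm across, 80 mm high, bystander; origin: centre of its underside
- mill: turned wooden pepper mill, 56 mm across, 95 mm high, bystander; origin: centre of its underside
- giftbox: small cardboard gift box, 60 x 80 x 35 mm, bystander; origin: centre of its underside

How it is judged:
By the outcome, as a careful person would: the job done as asked, in the order asked, and still so for the second after the job is handed in, while the arm keeps its last pose, push and grip.
It also fails if it takes over 45 s, if anything falls off the work surface, if the arm or the gripper's body presses on something with over 40 N, if the wrist force passes 120 N, or if a joint passes its speed limit or range.

## Working session

There is one attempt and no reset: what is moved stays moved. The work goes in short steps, each a Python script; the robot and the scene stay as the last script left them, time stands still between calls to the robot, and variables do not carry over. Pictures are saved under pics/ and viewed, about 8 in all and at most 12, crops included, and the job is handed in when it is done.

```bash
mkdir -p pics; ls
python3 - <<'E'
from bench import ctrl,jaws,vision,ticket
import cv2,numpy as np
for n in("scene","top"):
    cv2.imwrite(f"pics/{n}0.png",vision.grab_frame(n)); m=vision.camera_model(n); print(n,m)
print(ctrl.current_time(),ctrl.current_eef_rot(),ctrl.current_tcp_pos())
E
```

```text
pics
scene {'intrinsics': array([[427.93727213,   0.        , 257.27965808],
       [  0.        , 427.93727213, 187.7036859 ],
       [  0.        ,   0.        ,   1.        ]]), 'R': array([[ 0.34652888,  0.9380366 ,  0.00225099],
       [ 0.54800979, -0.20049667, -0.81208765],
       [-0.76131662,  0.28264539, -0.58353113]]), 't': array([-0.14492554, -0.30256985,  1.69864777])}
top {'intrinsics': array([[380.23689501,   0.        , 253.77775396],
       [  0.        , 380.23689501, 188.54695292],
       [  0.        ,   0.        ,   1.        ]]), 'R': array([[-1.58106371e-02, -9.99874997e-01,  1.20732537e-04],
       [-9.76260635e-01,  1.54111448e-02, -2.16050153e-01],
       [ 2.16021285e-01, -3.53375698e-03, -9.76382260e-01]]), 't': array([-0.06174312,  0.63123768,  1.08700992])}
0.1 [ 0.11092944  0.69843618 -0.11215136  0.69807137] [0.1945248  0.59350056 0.30290045]
```

View pics/scene0.png

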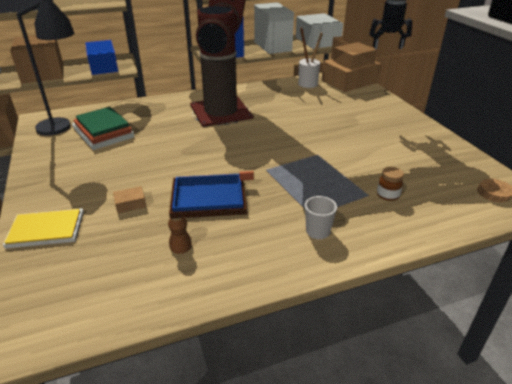

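View pics/top0.png

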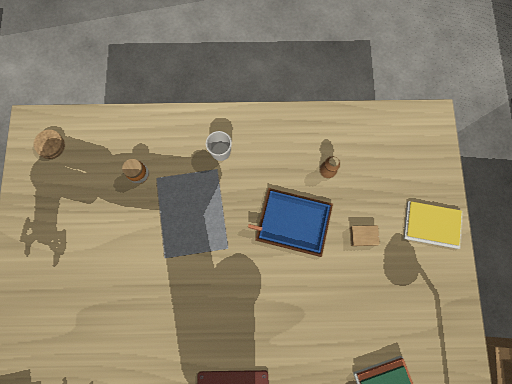

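The scene view shows the tray around (208,195) with the tab at (247,176) and the mat at (316,180). In the top view the tray is at (295,221), the tab at (255,227) and the mat at (192,214). I'll enlarge both to pick corners.

Run:
```python
import cv2,numpy as np
a=cv2.imread("pics/top0.png")[180:262,240:340]; b=cv2.imread("pics/scene0.png")[162:226,160:260]
f=lambda i:cv2.resize(i,(800,i.shape[0]*800//100),interpolation=cv2.INTER_CUBIC)
def g(i,x0,y0):
    o=f(i)
    for k in range(0,100,10):
        cv2.putText(o,str(x0+k),(k*8,10),0,.35,(255,255,255),1);cv2.line(o,(k*8,12),(k*8,18),(255,255,255),1)
        cv2.putText(o,str(y0+k),(0,k*8+4),0,.35,(255,255,255),1)
    return o
o=np.vstack([g(a,240,180),g(b,160,162)])
cv2.imwrite("pics/crop0.png",cv2.resize(o,None,fx=600/o.shape[0],fy=600/o.shape[0],interpolation=cv2.INTER_AREA))
cv2.imwrite("pics/cropT.png",g(a,240,180)[:600]);cv2.imwrite("pics/cropS.png",g(b,160,162))
```

```text
(no output)
```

View pics/cropT.png

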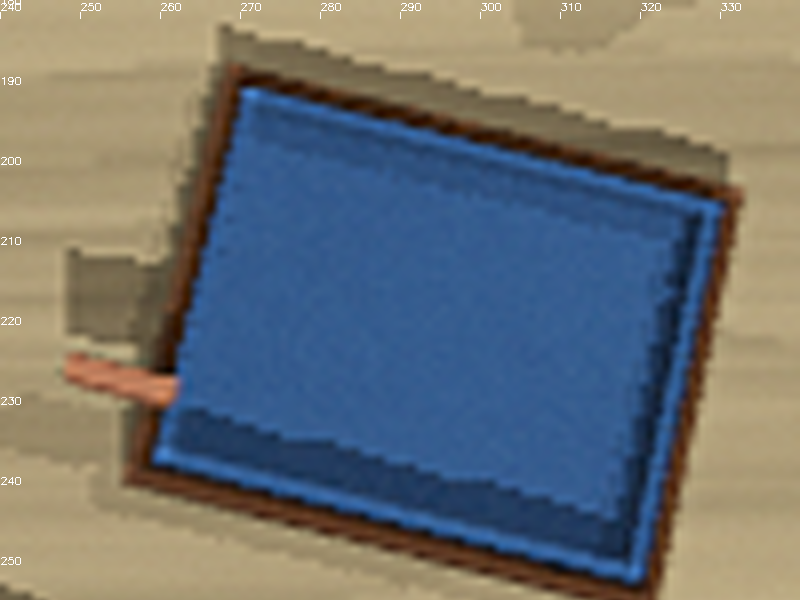

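View pics/cropS.png

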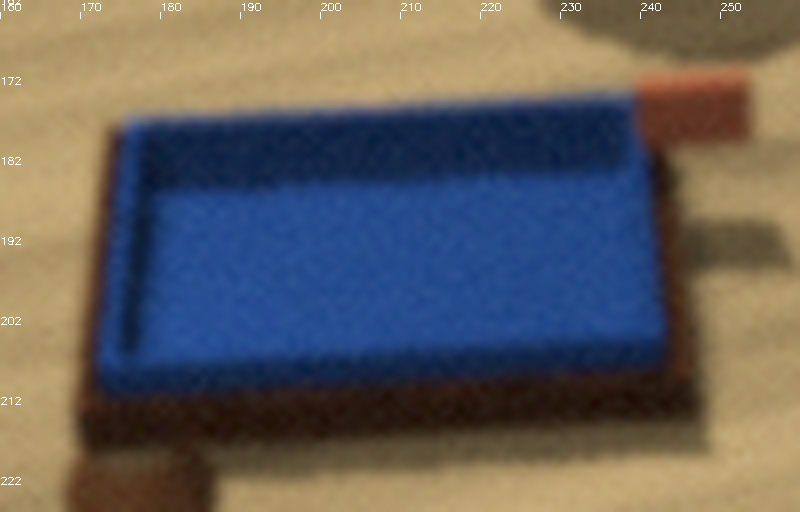

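```bash
cat > h.py <<'E'
from bench import ctrl,jaws,vision,ticket
import numpy as np,cv2
from scipy.optimize import least_squares
from scipy.spatial.transform import Rotation as Ro
C={n:vision.camera_model(n) for n in("scene","top")}
def proj(n,X):
    c=C[n]; q=(np.atleast_2d(X)@c["R"].T+c["t"])@c["intrinsics"].T
    return q[:,:2]/q[:,2:]
def plane(n,uv,z):
    c=C[n]; d=c["R"].T@np.linalg.solve(c["intrinsics"],[uv[0],uv[1],1]); o=-c["R"].T@c["t"]
    return o+d*(z-o[2])/d[2]
def tool(Rt,s=1):   # tool pointing along -z of frame Rt, jaws along its y
    x=-Rt[:,2]; y=s*Rt[:,1]
    return Ro.from_matrix(np.c_[x,y,np.cross(x,y)])
E
python3 - <<'E'
from h import *
obj=np.array([[95,-75,24],[-95,-75,24],[-95,75,24],[95,75,24],[136,45,45],[136,55,45]])/1e3
T=np.array([[240,88],[724,200],[642,582],[153,462],[66,353],[66,380]])/8+[240-.4,180-.4]
objs=np.array([[95,75,24],[-95,75,24],[95,-75,24],[-95,-75,24],[136,50,45],[136,45,17]])/1e3
S=np.array([[635,93],[122,118],[665,343],[102,367],[748,68],[750,141]])/8+[160-.4,162-.4]
def res(p):
    R=Ro.from_euler('z',p[3]).as_matrix(); t=p[:3]
    return np.r_[proj("top",obj@R.T+t)-T,proj("scene",objs@R.T+t)-S]
r=least_squares(lambda p:res(p).ravel(),[.55,-.1,.006,1.4]); p=r.x
print(p); print(res(p).round(2).tolist())
R=Ro.from_euler('z',p[3]).as_matrix()
tab=p[:3]+R@[.121,.05,.034]; print("tab",tab)
m=np.array([plane("top",u,.003) for u in[(157,178),(218,171),(228,248),(165,258)]]); print(m.round(3).tolist(),m.mean(0))
print([np.linalg.norm(m[i]-m[i-1]).round(3) for i in range(4)])
for n,u,z in[("beaker",(219,145),.085),("mill",(331,162),.095),("candle",(132,167),.08),("box",(364,234),.035)]: print(n,plane("top",u,z).round(3))
print(ctrl.current_qpos())
for s in(1,-1):
    o=tool(R,s); g=tab+[0,0,.054]; print(s,ctrl.inverse_kinematics(g,o.as_quat()))
    c=np.append(m.mean(0)[:2],.19)+R@[.121,.05,.034]+[0,0,.054]
    print(c,ctrl.inverse_kinematics(c,o.as_quat()))
E
```

```text
[ 0.53479041 -0.19528753  0.00699033  1.31888064]
[[0.19, 0.03], [-0.86, -0.01], [-0.12, -0.34], [0.01, -0.07], [0.08, 0.06], [-0.71, -0.11], [-0.27, -0.33], [-0.03, 0.04], [-0.34, -1.14], [-0.53, 0.15], [-0.06, 0.79], [-0.12, 0.46]]
tab [ 0.51652899 -0.06564371  0.04099033]
[[0.685, 0.241, 0.003], [0.705, 0.043, 0.003], [0.457, 0.011, 0.003], [0.429, 0.206, 0.003]] [0.56889189 0.12538728 0.003     ]
[np.float64(0.258), np.float64(0.198), np.float64(0.25), np.float64(0.197)]
beaker [0.765 0.033 0.085]
mill [ 0.703 -0.306  0.095]
candle [0.701 0.298 0.08 ]
box [ 0.49  -0.406  0.035]
[ 1.12788534e+00  2.21144475e-01  1.52751525e+00  1.02985167e-05
  1.39473632e+00 -1.26105563e-01]
1 None
[0.55063047 0.2550311  0.278     ] [ 3.03853474e-01  1.96231557e-01  1.60383075e+00 -4.44089210e-16
  1.34153035e+00 -2.58582349e+00]
-1 [-0.27794328  0.23210554  1.94550398  0.          0.96398313 -0.02602759]
[0.55063047 0.2550311  0.278     ] [0.30385347 0.19623156 1.60383075 0.         1.34153035 0.55576916]
```

The fit is good: the underside is at 7 mm (6 expected), the tab at 41 mm (40), residuals are under 1.2 px, and the mat sides measure 198/258 mm. I'll go above the tab and look.

```bash
cat >> h.py <<'E'
YAW=1.31888; R0=Ro.from_euler('z',YAW).as_matrix(); T0=np.array([.53479,-.19529,.0065]); G=np.array([.121,.05,.034]); MAT=np.array([.5689,.1254,.003])
def tcp(t,th=0,g=G):
    """TCP pose when the tray origin is t and tilted tab-up by th about its y"""
    R=R0@Ro.from_euler('y',-th).as_matrix()
    return t+R@(g+[0,0,.054]), tool(R,-1).as_quat()
def peel(th,drift=0):
    R=R0@Ro.from_euler('y',-th).as_matrix(); h=np.array([-.095,0,0])
    return tcp(T0+R0@(h+[drift,0,0])-R@h,th)
def crop(name,c,w,out):
    i=vision.grab_frame(name); u,v=map(int,c); i=i[max(v-w*3//8,0):v+w*3//8,max(u-w//2,0):u+w//2]
    cv2.imwrite(out,cv2.resize(i,(640,480),interpolation=cv2.INTER_CUBIC))
E
python3 - <<'E'
from h import *
p,q=tcp(T0)
jaws.gripper_to(.6,30)
ctrl.move_to(p+[0,0,.08],q); print(ctrl.current_time())
ctrl.servo_line(p+[0,0,.03],max_speed=.1)
print(ctrl.current_tcp_pos()-p-[0,0,.03],ctrl.current_time(),ctrl.current_ft_force())
crop("scene",(235,170),120,"pics/a.png")
E
```

```text
3.1667
[1.86914284e-04 6.48243324e-05 1.25338284e-04] 3.8167 [0.96859335 1.09636935 0.1252151 ]
```

View pics/a.png

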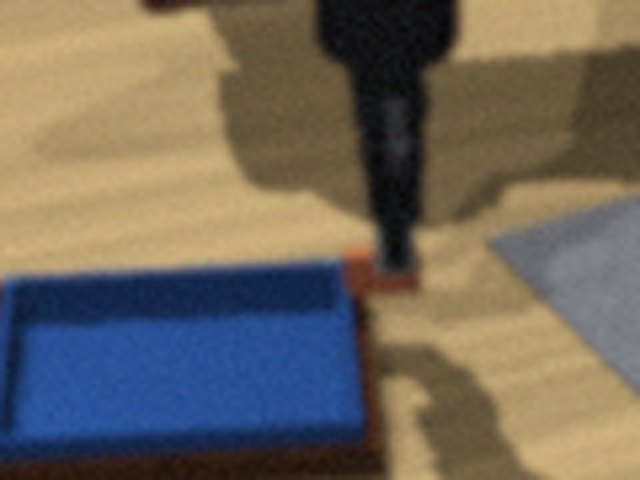

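The near finger at (395,260) sits in front of the tab, which spans 345–418, at the right distance out. I'll descend and grip lightly.

Run:
```python
from h import *
p,q=tcp(T0)
ctrl.servo_line(p,max_speed=.06); print(ctrl.current_ft_force())
jaws.gripper_to(0,30)
print(ctrl.current_grip_width()*85,ctrl.current_ft_force(),ctrl.current_time())
for th in(.04,.08,.12):
    a,b=peel(th,.002*th/.35); ctrl.servo_line(a,b,max_speed=.06); print(th,ctrl.current_ft_force().round(2),ctrl.current_moment().round(2),ctrl.current_time())
crop("scene",(215,180),140,"pics/b.png")
```

```text
[-0.53180046  0.09967281  0.96870828]
9.622743469179907 [0.29106906 0.29070875 2.66476771] 4.9583
0.04 [-0.51  3.13 -0.17] [ 0.21  0.01 -0.04] 5.2583
0.08 [ 0.53  1.62 -0.15] [ 0.11  0.12 -0.04] 5.5583
0.12 [-0.39  1.36 -0.29] [ 0.06  0.1  -0.03] 5.8583
```

View pics/b.png

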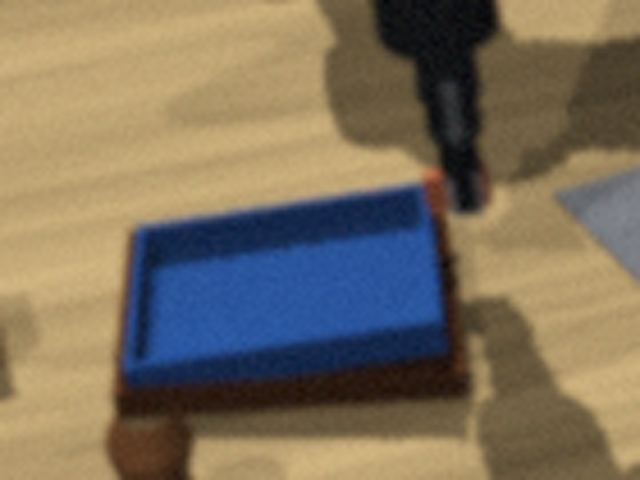

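The blue tray is tilting with its tab end rising at (430,180). The brown tray stays flat, and forces are 1–3 N. I'll go on to 0.38 rad.

Run:
```python
from h import *
for th in(.16,.2,.24,.28,.32,.36,.39):
    a,b=peel(th,.003*th/.35); ctrl.servo_line(a,b,max_speed=.06); print(th,ctrl.current_ft_force().round(2),ctrl.current_moment().round(2),ctrl.current_time())
jaws.gripper_to(0,110); ctrl.sleep(.3)
print(ctrl.current_grip_width()*85,ctrl.current_ft_force().round(2))
crop("scene",(215,180),140,"pics/c.png")
```

```text
0.16 [-0.43  0.87 -1.71] [-0.09  0.06  0.  ] 6.2083
0.2 [ 0.18  1.15 -0.43] [-0.    0.21  0.05] 6.5083
0.24 [ 0.45 -0.45 -0.86] [-0.3   0.03  0.03] 6.8083
0.28 [ 0.51 -0.51 -0.92] [-0.11 -0.06  0.05] 7.1083
0.32 [-0.54  0.33 -1.55] [-0.19  0.1  -0.01] 7.4083
0.36 [-0.93  0.25 -2.17] [-0.18  0.04  0.02] 7.7083
0.39 [ 0.11 -0.18 -1.55] [-0.18  0.02  0.01] 7.975
7.666695973980702 [-0.99 -0.34 -0.98]
```

View pics/c.png

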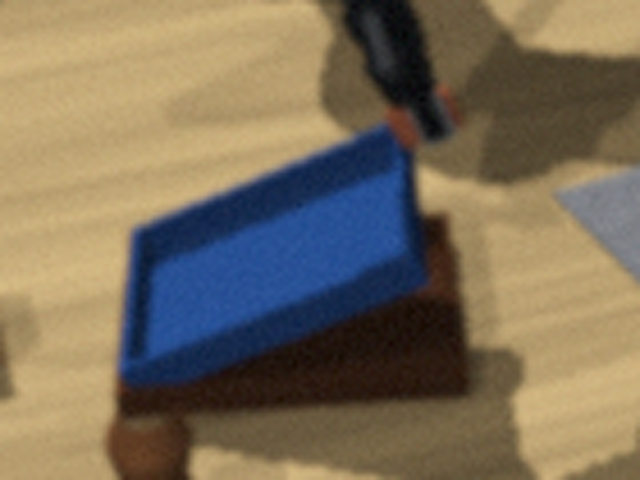

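The tray is tilted with its heel still down in the brown tray, which is flat and unmoved. I'll lift at the same tilt and check the weight.

Run:
```python
from h import *
a,b=peel(.39,.0033)
for dz in(.015,.04,.12):
    ctrl.servo_line(a+[0,0,dz],b,max_speed=.06); print(dz,ctrl.current_ft_force().round(2),ctrl.current_moment().round(2),ctrl.current_time())
i=vision.grab_frame("scene"); cv2.imwrite("pics/d.png",cv2.resize(i[60:300,100:420],(640,480)))
```

```text
0.015 [-0.09 -0.24 -1.88] [-0.07  0.13 -0.02] 8.9417
0.04 [-0.95  0.27 -1.32] [-0.07  0.12 -0.04] 9.5083
0.12 [-0.46  1.2  -1.67] [-0.04  0.18 -0.01] 10.9917
```

View pics/d.png

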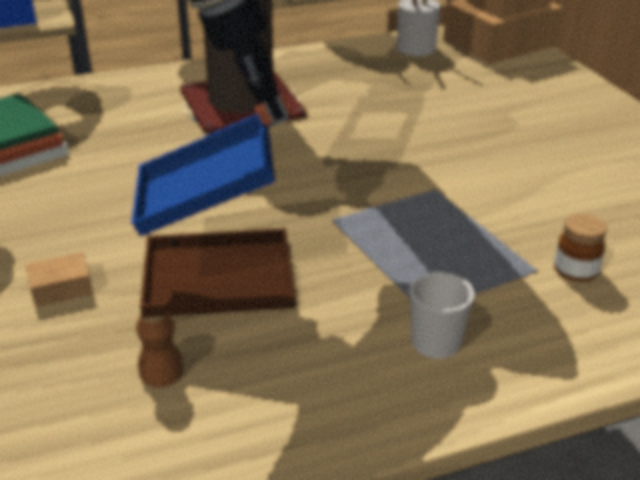

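The blue tray is free (about 1.6 N of load) and the brown tray is left flat in place. Now I'll level it and carry it over the mat.

Run:
```python
from h import *
for t,th,v in((T0+[0,0,.19],.2,.05),(T0+[0,0,.21],0,.05),(MAT+[0,0,.213],0,.1)):
    a,b=tcp(t,th); ctrl.servo_line(a,b,max_speed=v); print(ctrl.current_ft_force().round(2),ctrl.current_moment().round(2),ctrl.current_time())
ctrl.sleep(.5)
for n in("scene","top"): cv2.imwrite(f"pics/e_{n}.png",vision.grab_frame(n))
a=cv2.imread("pics/e_top.png")[100:280,130:350]; b=cv2.imread("pics/e_scene.png")[60:240,150:370]
# stack side by side is too coarse; left: top, right: scene
o=np.vstack([cv2.resize(x,(366,300)) for x in(a,b)])
o=np.hstack([cv2.resize(a,(400,327),interpolation=cv2.INTER_CUBIC),cv2.resize(b,(400,327),interpolation=cv2.INTER_CUBIC)])
cv2.imwrite("pics/e.png",o)
```

```text
[-1.03 -0.84 -2.73] [ 0.03  0.09 -0.04] 11.8167
[-0.4   0.62 -1.46] [ 0.2   0.07 -0.07] 12.3667
[-0.42 -0.05 -2.04] [ 0.17  0.06 -0.01] 15.7417
```

View pics/e.png

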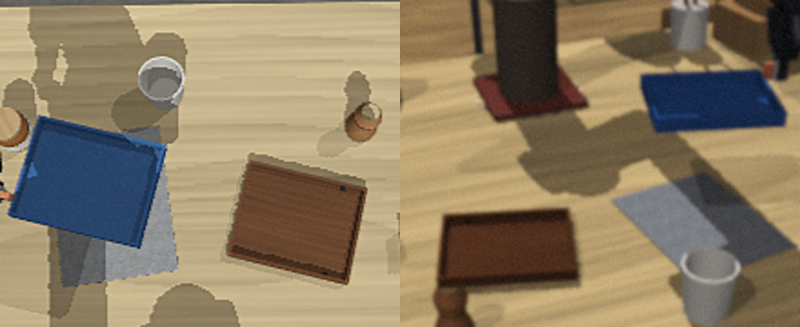

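Run:
```python
from h import *
from scipy.optimize import minimize
import itertools
I={n:cv2.imread(f"pics/e_{n}.png").astype(int) for n in C}
def box(L,W,H): return np.array([[x*L/2,y*W/2,z*H] for x,y,z in itertools.product((-1,1),(-1,1),(0,1))])
def fit(B,masks,p0,st):
    M={n:cv2.resize(m.astype(np.uint8),None,fx=4,fy=4,interpolation=cv2.INTER_NEAREST) for n,m in masks.items()}
    def cost(p):
        X=B@Ro.from_euler('ZYX',p[3:]).as_matrix().T+p[:3]; c=0
        for n,m in M.items():
            h=cv2.convexHull(((proj(n,X)+.5)*4*16).astype(np.int32)); r=np.zeros_like(m); cv2.fillConvexPoly(r,h,1,shift=4)
            c+=1-(r&m).sum()/(r|m).sum()
        return c
    S=np.vstack([p0]+[p0+np.eye(6)[i]*st[i] for i in range(6)])
    for _ in range(3):
        r=minimize(cost,S[0],method='Nelder-Mead',options=dict(initial_simplex=S,maxiter=400)); S=np.vstack([r.x]+[r.x+np.eye(6)[i]*st[i]*.6 for i in range(6)])
    return r.x.round(4),r.fun
bm={}
for n,i in I.items():
    u,v=proj(n,MAT+[0,0,.22])[0].astype(int); m=(i[...,0]>i[...,2]+30); w=np.zeros_like(m); w[max(v-70,0):v+70,max(u-70,0):u+70]=1; bm[n]=m&w; print(n,(m&w).sum())
print("blue",fit(box(.19,.15,.024),bm,np.r_[MAT+[0,0,.213],YAW,0,0],[.01,.01,.01,.05,.08,.08]))
br={}
for n,i in I.items():
    u,v=proj(n,T0)[0].astype(int); m=(i[...,2]<125)&(i[...,2]>i[...,0]*1.5+8)&(i[...,1]<i[...,2]*.72); w=np.zeros_like(m); w[v-50:v+50,u-50:u+50]=1; m&=w
    k,l,s,_=cv2.connectedComponentsWithStats(m.astype(np.uint8)); br[n]=l==1+s[1:,4].argmax(); print(n,br[n].sum())
print("brown",fit(box(.21,.17,.02),br,np.r_[T0[:2],0,YAW,0,0],[.01,.01,.01,.05,.05,.05]))
print(ctrl.current_tcp_pos(),ctrl.current_qd().round(4),ctrl.current_grip_width()*85,ctrl.current_time())
```

```text
scene 2113
top 4299
blue (array([ 0.5705,  0.1254,  0.2157,  1.3157, -0.0017, -0.0617]), np.float64(0.08322008224391608))
scene 3285
top 3592
brown (array([ 5.3580e-01, -1.9270e-01,  8.0000e-04,  1.3225e+00, -5.4000e-03,
       -4.8000e-02]), np.float64(0.21122477435125175))
[0.55062584 0.25504987 0.30399259] [-0.0006  0.0005  0.0003 -0.0004 -0.0001 -0.0018] 8.01558159210957 16.3417
```

The blue tray is within about 0.06 rad of level and 2 mm of the mat's middle, with its underside at about 0.215 m. The brown tray sits at its original place, so I'm handing in.

Run:
```python
from h import *
ticket.hand_in(); print(ctrl.current_time())
```

```text
the job is handed in; nothing more can be done
the job is handed in; nothing more can be done
```

I gripped the copper tab lightly and peeled the blue tray up to 0.39 rad about its heel edge, leaning the gripper along with it. Then I tightened the grip to 110 N, lifted it free, levelled it and held it over the mat. I handed the job in shortly after 16.3 s on the robot's clock.

**Blue tray:** fitted from two views, it is centred within 2 mm of the mat's middle. Its underside is about 0.21 m above the mat, it is within about 0.06 rad of level, and it was still. Wrist readings after each step never passed about 3 N.

**Brown tray:** it fitted at its original place to within 3 mm, which is as close as the fit can tell. That fit was rougher than the blue tray's and showed a 0.05 rad roll, which I put down to its mask and the shadow. In the pictures it looks flat and unmoved.

**Bystanders:** none was touched in any picture. I checked them only by eye.

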